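# Serve the crispbread with the spatula

### The arm

A 6-joint arm with a two-finger parallel gripper is mounted at the origin on the work surface. World frame = base frame: x ahead of the robot, y to its left, z up, the work surface at z = 0. Lengths are in m, angles in rad, forces in N, time in s.
With the tool pointing down it reaches from about 0.35 to 0.975 m from the base axis. Payload 4.9 kg.
Tool frame: the origin (TCP) lies on the centre line of the jaws, within the pads' length; the fingertips stand ahead of it and the grasp point (between the pads) lies 6 mm ahead of it (robot.nose_length is the z of the fingertips in the tool frame, in m); z points along the fingers, x is the direction in which the jaws open and shut, and the axes are right-handed (so a half turn about z gives the same grasp; the last joint's range is limited). The gripper opens to 85 mm and grips with 20 to 120 N. Pads are 22 mm wide; open, the fingers measure 114 mm over their backs; the gripper's body (76 mm by 85 mm) begins 54 mm behind the grasp point. The pads swing forward as they close: fully open they stand 13 mm farther back than shut.
Start: joints at [1.175, 0.053, 1.613, -0, 1.476, -0.119], TCP at [0.171, 0.601, 0.229] pointing down, gripper open.
Joint ranges: [-3.01, 3.01], [-1.01, 2.22], [0.06, 2.58], [-1.02, 4.17], [0.09, 2.62], [-3.14, 3.14]. Speed limits (rad/s): [2.57, 2.57, 3.14, 3.14, 3.14, 3.14].

### API

Orientations are given as a unit quaternion [w, x, y, z].
In Python, from cell import telemetry, optics, finish_job, masks_of, spot_point, robot gives the robot as it stands. The module is installed in compiled form; this text tells all that it offers.
- The arm moves only by the tool move_arm, never from a script. Its arguments are lists of equal length, an entry for each row: "grip": the opening, from -1 (shut) to 1 (fully open), so that 0 is half open; "offset": the shift along the tool's x, y, z as a fraction of full scale, a list of three; "twist": the turn about the tool's z as a fraction of full scale. In form: {"grip": [grip, ...], "offset": [[dx, dy, dz], ...], "twist": [twist, ...]}. A call has 1 to 12 rows; each row is the pose to reach, as a shift and turn from the pose commanded when the call began, along the tool's axes at that moment; what a row does not reach only later rows make up. Full scale, the value 1, is 300 mm for a shift and 30 degrees for a turn. A row lasts 1/8 s, in which the tool goes at most 62.5 mm and 10.7 degrees, less where a joint would pass 70% of its speed; a pose out of reach is approached as far as the arm can. A call with a number of a shift or a turn outside -1 to 1 is refused whole. A call with a gripper value outside its range is refused whole. The fingers move at their own pace and stop on an object; "newtons" is the grip in N (left out, the last holds). Time passes only in rows, so rows that repeat a pose let the fingers close. It gives the time, the measured TCP pose, the force and the opening at its end, in the units of the state.
- telemetry.sense(): the state, without advancing time (a new reading comes with each control period).
- optics.grab_frame(name): name is "scene" or "top" or "wrist"; returns (picture, depth): 384x512x3 uint8, red, green, blue; 384x512 float32, m along the optical axis (not along the pixel's ray), 0 where there is no reading.
- optics.camera_params(name): a dict with "K" (3x3 intrinsics, pixels), "R" (3x3) and "t" (3): a world point X has camera coordinates R X + t. Camera axes: x right, y down, z forward; pixel columns grow to the right and rows downward; lengths in m; the calibration is good to about 2 mm. A picture is of the moment at which its call begins: read the wrist's pose just before it. camera_params takes no time and is no camera call; for the wrist camera it gives the pose at the moment of the call.
- finish_job(): hands the job in, once; it reports no verdict.
Trained networks look in the newest picture that a camera, given by its name, has taken for a name from the list of things; names that differ only in an ending like _2 or _b are one class to them, and where a whole thing is asked for, a point or a joint stands for the part that bears it (a point fixed in the world has none). Each returns a list of dicts, best first, with "p" (0 to 1); they miss things now and then, are a little off and sometimes report something else, mostly with a low value. They report only what shows in the picture. A call takes as long as a camera call. They do not tell look-alikes from the thing itself.
- masks_of(camera, label): "region" (384x512 bool, what is visible of it) and "point" ([column, row] in pixels, amid what is visible of it).
- spot_point(camera, label): "point" ([column, row] in pixels: a listed point, or the origin of a listed thing).
The state is a dict: "time": time; "joint_pos": joint angles; "joint_vel": joint speeds; "joint_torque": joint torques, N m; "eef_pos": TCP position; "orientation": TCP orientation; "ft_force": force on the tool from outside, world axes, zero at the start; "wrist_torque": the same for the moment, N m; "gripper_width": finger opening in m.
Only numpy, scipy, OpenCV 4.12 (cv2) and the standard library are available. Lean on these libraries where they do the work, as an engineer would, in place of code of your own. Each camera call takes 0.05 s, during which the arm holds its last target. There are 200 camera calls.

### The job

Slide the spatula under the round crispbread on the warming plate, lift it off level, and set it down flat and roughly centred on the four pegs of the wooden cooling stand. The bread is hot: do not touch it with the gripper, tip it or drop it. Then draw the spatula out, lay it flat on the desk and let go, leaving the mug and the jar where they are.

Things in the scene. Friction and masses are not known exactly. Their poses are not given: they have to be found in the camera images.
- spatula: Loose spatula (0.15 kg), 240 mm long, flat on the desk. Origin: centre of its underside; x from handle to blade, z up. Black handle x -120 to -10 mm, 20 mm wide (y), 24 mm tall; flat steel neck x -10 to 40, 20 wide, 3 thick; flat steel blade x 40 to 120, 50 wide, 3 thick. All undersides are level (z = 0).
- spatula_grip (a point): point in the middle of the handle's cross-section, at spatula x -38 mm, z 12 mm: a good place to grip (20 mm across y), 118 mm behind the blade's centre
- spatula_blade (a point): centre of the blade's top face, at spatula x 80 mm, z 3 mm
- bread: Loose, stiff round crispbread, brown, 150 mm in diameter, 12 mm thick, about 0.15 kg, resting on the pegs of the warming plate. Origin: centre of its underside, z up.
- warmer: Fixed electric warming plate: square body, black with steel top, 150 x 150 x 30 mm high, four upright steel pegs 8 mm thick at x, y = +-38 mm, tops 60 mm above the desk. The gaps between pegs, 68 mm wide and 30 mm high, are open on all four sides (+-x, +-y): a blade passes under the bread from any. Origin: centre of its underside on the desk, z up. It may stand left or right.
- warmer_top (a point): centre of the warming plate at the level of its peg tops (60 mm above its origin)
- stand: Fixed wooden cooling stand on the other side: square board 150 x 150 x 20 mm high, four upright wooden pegs 8 mm thick at x, y = +-38 mm, tops 50 mm above the desk. The gaps between pegs, 68 mm wide and 30 mm high, are open on all four sides (+-x, +-y). Origin: centre of its underside on the desk, z up.
- stand_top (a point): centre of the cooling stand at the level of its peg tops (50 mm above its origin)
- mug: bystander: white mug, 80 mm across, 90 mm high; origin at the centre of its underside
- jar: bystander: amber glass jar with a white lid, 70 mm across, 90 mm high; origin at the centre of its underside
There are look-alikes about, which are no part of the job. There is more than one size of the warmer; the job needs the middle-sized.

How it is judged:
By the outcome, as a careful person would: the job done as asked, in the order asked, and still so for the second after the job is handed in, with the robot touching nothing.
It also fails if it takes over 66 s, if anything falls off the work surface, if the arm or the gripper's body presses on something with over 40 N, if the wrist force passes 120 N, or if a joint passes its speed limit or range.

## Working session

There is one attempt and no reset: what is moved stays moved. The work goes in short steps, Python scripts to look and compute and a tool call to move; the robot and the scene stay as the last step left them, time stands still between calls to the robot, and variables do not carry over. Pictures are saved under pics/ and viewed, about 8 in all and at most 12, crops included, and the job is handed in when it is done.

Besides the shell and the picture viewer there is one more tool, called after "Emit:" by a JSON object that holds its "method" and its "body". move_arm: Moves the arm, as the interface text tells. Its arguments: {"type":"object","properties":{"grip":{"type":"array","items":{"type":"number"}},"offset":{"type":"array","items":{"type":"array","items":{"type":"number"}}},"twist":{"type":"array","items":{"type":"number"}},"newtons":{"type":"number"}},"required":["grip","offset","twist"]}

```bash
mkdir -p pics; cat > h.py <<'E'
import numpy as np, cv2
from cell import telemetry, optics, masks_of, spot_point, robot
def cam(n):
    P=optics.camera_params(n); return np.array(P["K"]),np.array(P["R"]),np.array(P["t"])
def cloud(n,d):
    K,R,t=cam(n); v,u=np.mgrid[:384,:512]
    c=np.stack([(u-K[0,2])/K[0,0]*d,(v-K[1,2])/K[1,1]*d,d],-1)
    return (c-t)@R   # world
def proj(n,X):
    K,R,t=cam(n); c=(R@np.asarray(X).T).T+t; p=(K@c.T).T; return p[:,:2]/p[:,2:]
def save(n,im): cv2.imwrite("pics/"+n,im[:,:,::-1])
E
python3 - <<'E'
from h import *
ims=[]
for n in ("top","scene"):
    im,d=optics.grab_frame(n); np.save(n+"_d.npy",d); np.save(n+"_im.npy",im)
    W=cloud(n,d)
    for l in ("spatula","bread","warmer","stand","mug","jar"):
        for m in masks_of(n,l)[:4]:
            r=m["region"]&(d>0); w=W[r]
            print(n,l,round(m["p"],2),np.round(m["point"]),r.sum(),np.round(np.median(w,0),3),np.round(np.percentile(w,2,axis=0),3),np.round(np.percentile(w,98,axis=0),3))
    ims.append(im)
save("a.png",cv2.resize(np.vstack(ims),(800,1200))[:600]);save("b.png",cv2.resize(ims[1],(800,600)))
print(telemetry.sense(),robot.nose_length)
E
```

```text
top spatula 0.55 [295. 222.] 854 [ 0.516 -0.009  0.005] [ 0.365 -0.048 -0.001] [0.59  0.019 0.028]
top bread 0.96 [229. 164.] 2023 [0.669 0.194 0.072] [0.603 0.127 0.068] [0.736 0.26  0.076]
top warmer 0.94 [206. 247.] 1310 [0.432 0.246 0.021] [0.374 0.188 0.014] [0.492 0.306 0.026]
top warmer 0.87 [132. 156.] 4890 [0.695 0.477 0.041] [0.582 0.361 0.015] [0.815 0.597 0.056]
top warmer 0.82 [233. 196.] 511 [0.614 0.173 0.027] [0.568 0.094 0.002] [0.758 0.284 0.034]
top mug 0.62 [314. 135.] 774 [ 0.787 -0.064  0.036] [ 0.738 -0.099  0.002] [ 0.84  -0.024  0.092]
top jar 0.84 [270. 129.] 522 [0.773 0.064 0.089] [0.75  0.034 0.014] [0.809 0.093 0.094]
top jar 0.37 [295. 221.] 784 [ 0.522 -0.01   0.005] [ 0.367 -0.046 -0.   ] [0.593 0.019 0.028]
scene spatula 0.74 [260. 168.] 728 [ 0.48  -0.001  0.003] [ 0.371 -0.042 -0.001] [0.596 0.024 0.025]
scene warmer 0.95 [263. 243.] 1487 [0.717 0.239 0.026] [0.637 0.16  0.003] [0.768 0.292 0.032]
scene warmer 0.65 [364. 314.] 11527 [0.725 0.503 0.041] [0.6   0.376 0.003] [0.835 0.615 0.067]
scene warmer 0.65 [339. 198.] 1258 [0.451 0.258 0.02 ] [0
[... 263 characters left out ...]
pos': array([ 1.17501759e+00,  5.26957787e-02,  1.61288613e+00, -9.50711125e-06,
        1.47604601e+00, -1.18988991e-01]), 'joint_vel': array([ 2.01791004e-03, -6.55372348e-04,  9.24104797e-04, -7.46285460e-05,
        1.59648925e-04,  5.22689068e-04]), 'joint_torque': array([-4.11791552e-04, -3.93558276e+01, -3.70365751e+01, -1.59640031e-04,
        5.73888174e-04, -7.29786791e-06]), 'eef_pos': array([0.17077861, 0.60118817, 0.22911449]), 'orientation': array([ 1.29704905e-05,  7.97893517e-01,  6.02798420e-01, -1.28454910e-05]), 'ft_force': array([-0.62756984, -0.12880049, -0.50809637]), 'wrist_torque': array([0.05357631, 0.00949576, 0.03769065]), 'gripper_width': 0.0853029043406076} 0.025
```

View pics/a.png

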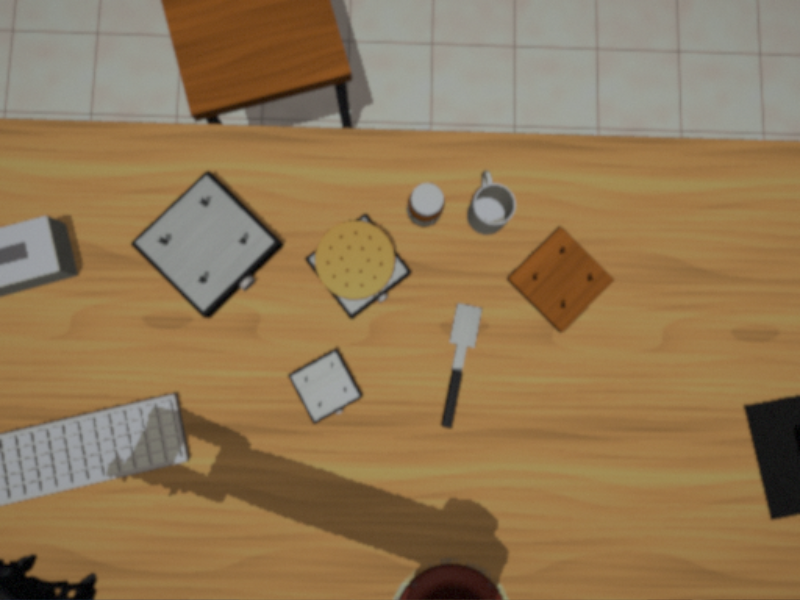

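View pics/b.png

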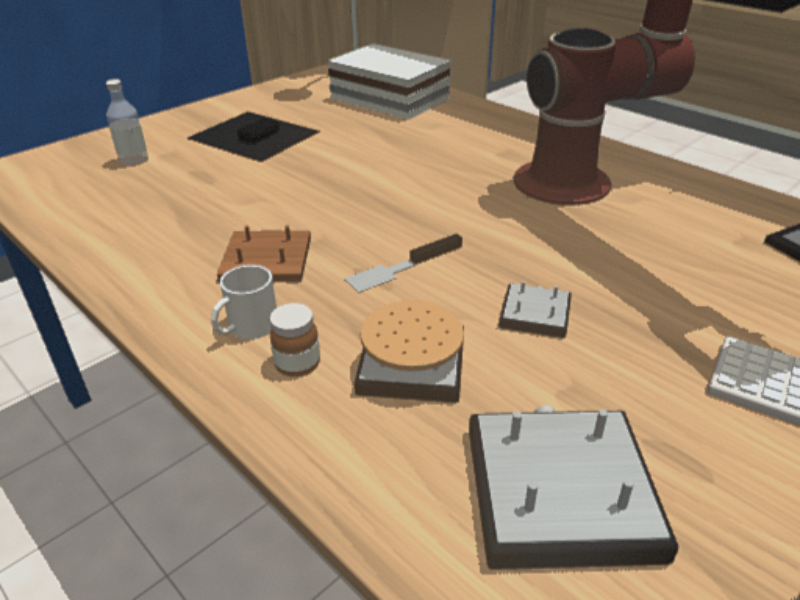

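The first picture (top) shows three warmer-like plates at (207,243), (357,265) and (326,385). The second shows the same scene from the side. The middle-sized plate at (357,265) carries the bread and is about 150 mm across. The stand is at (560,279), the spatula at (462,365), the jar at (427,201) and the mug at (492,205). Next I fit the poses and confirm with an enlarged overlay.

```bash
python3 - <<'E'
from h import *
n="top"; d=np.load("top_d.npy"); im=np.load("top_im.npy").copy(); W=cloud(n,d); ov=cv2.resize(im,(2048,1536))
def rect(name,c,r,z0,z1,zd):
    m=(d>0)&(np.hypot(W[...,0]-c[0],W[...,1]-c[1])<r)&(W[...,2]>z0)&(W[...,2]<z1)
    p=W[m][:,:2]; 
    R=cv2.minAreaRect((p*1000).astype(np.float32)); print(name,m.sum(),R,"z",np.median(W[m][:,2]))
    b=cv2.boxPoints(R)/1000; q=proj(n,np.c_[b,np.full(4,zd)]); cv2.polylines(ov,[np.int32(q*4+2)],True,(255,0,0),2)
    return p
rect("warmer",(.66,.185),.125,.022,.036,.03)
rect("small",(.432,.246),.1,.012,.03,.02)
rect("big",(.695,.477),.17,.03,.045,.04)
rect("stand",(.655,-.2),.125,.012,.026,.02)
rect("bread",(.669,.194),.1,.062,.08,.072)
p=rect("handle",(.42,.01),.08,.012,.035,.024)
p=rect("spat",(.48,-.01),.14,.0015,.035,.003)
for l in ("spatula_grip","spatula_blade","warmer_top","stand_top","bread","warmer","stand"):
    for s in spot_point(n,l)[:3]:
        u,v=np.int32(np.round(s["point"])); print(l,round(s["p"],2),u,v,np.round(W[v,u],3))
save("c.png",cv2.resize(ov[480:1180,680:1640],(800,583)))
E
```

```text
warmer 483 ((662.5670166015625, 187.4561309814453), (157.11529541015625, 149.65438842773438), 38.5239143371582) z 0.02792262296527036
small 1278 ((430.36492919921875, 245.30929565429688), (111.74974822998047, 106.67353057861328), 30.185197830200195) z 0.02130435205751842
big 4410 ((698.2333984375, 479.1614990234375), (217.25094604492188, 206.62020874023438), 46.858280181884766) z 0.04074902157504343
stand 2306 ((648.9243774414062, -208.54843139648438), (149.5305633544922, 152.47344970703125), 45.722660064697266) z 0.020700046616395573
bread 2029 ((668.9890747070312, 193.56478881835938), (145.55613708496094, 145.64404296875), 1.1507337093353271) z 0.07239147423324296
handle 261 ((413.1496276855469, 3.812711715698242), (20.38454246520996, 109.6043701171875), 79.19783020019531) z 0.024484926343642858
spat 2859 ((480.48907470703125, -10.737716674804688), (277.6249694824219, 275.661865234375), 6.491061687469482) z 0.0031404941701357546
spatula_grip 0.58 290 247 [0.438 0.002 0.024]
spatula_blade 0.72 300 205 [ 0.565 -0.03   0.008]
warmer_top 0.84 127 155 [0.701 0.494 0.041]
warmer_top 0.68 205 249 [0.427 0.254 0.026]
stand_top 0.93 362 176 [ 0.657 -0.217  0.022]
stand_top 0.39 298 208 [ 0.555 -0.024  0.008]
bread 0.75 227 166 [0.669 0.193 0.076]
warmer 0.95 209 244 [0.442 0.243 0.025]
warmer 0.78 135 157 [0.695 0.469 0.045]
stand 0.59 353 175 [ 0.659 -0.19   0.021]
```

View pics/c.png

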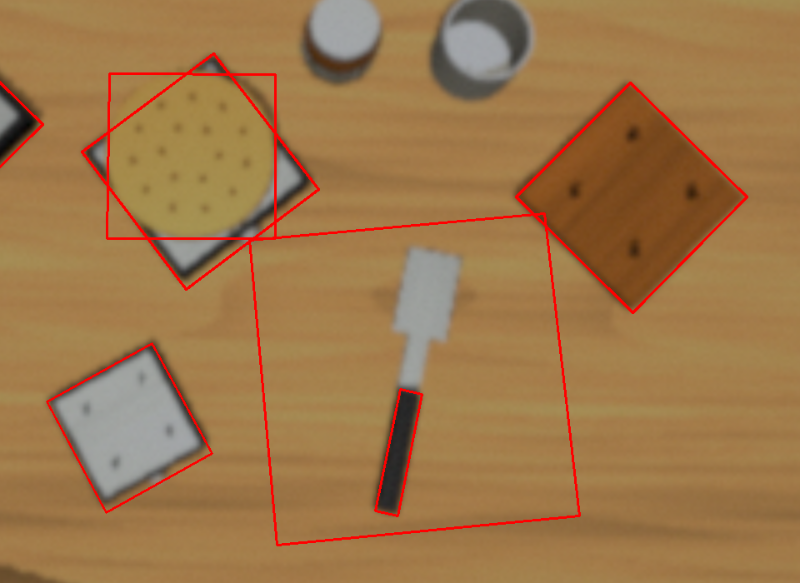

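The plate at crop (200,165) is the middle one: 150 mm by fit, against about 108 and 210 mm for the other two. It fits the description and carries the bread. The handle box fits well at (399,452), and the stand box at (632,198).

Plan: grasp at tool-x yaw 79°, enter the warmer at yaw −51.5°, and place on the stand at yaw −44.3°.

```bash
cat > plan.py <<'E'
import sys
from h import *
from scipy.spatial.transform import Rotation as Ro
def now():
    s=telemetry.sense(); q=np.array(s["orientation"]); R=Ro.from_quat(q[[1,2,3,0]]).as_matrix()
    return s,R,np.degrees(np.arctan2(R[1,0],R[0,0]))
def go(x,y,z,psi):   # psi: spatula yaw; tool x = psi+90
    s,R,th=now(); dp=np.array([x,y,z])-s["eef_pos"]; tw=-((psi+90-th+180)%360-180)
    print("offset",np.round(R.T@dp/.3,4),"twist",round(tw/30,4),"pos",np.round(s["eef_pos"],4),"psi",round(th-90,2),"w",round(s["gripper_width"],4),"t",s["time"],"F",np.round(s["ft_force"],1))
if __name__=="__main__": go(*map(float,sys.argv[1:5]))
E
python3 plan.py .4396 -.0013 .15 -10.8
```

```text
offset [-1.687   1.4107  0.2637] twist -0.1687 pos [0.1708 0.6012 0.2291] psi -15.86 w 0.0851 t 1.05 F [0.4 0.8 0.2]
```

Emit:
{"method": "move_arm", "body": {"grip": [1,1,1,1,1,1,1], "offset": [[-0.84,0.7,0],[-0.84,0.7,0],[-0.84,0.7,0],[-0.84,0.7,0],[-0.84,0.7,0],[-0.84,0.7,0],[-0.84,0.7,0]], "twist": [0,0,0,0,0,0,0], "newtons": 100}}

```text
time: 1.92
eef_pos: [0.3043, 0.3012, 0.2294]
orientation: [-0.0, 0.798, 0.602, 0.0]
ft_force: [-1.2, 0.0, -1.1]
gripper_width: 0.0854
```

```bash
python3 plan.py .4396 -.0013 .15 -10.8
```

```text
offset [-0.8455  0.711   0.2638] twist -0.1725 pos [0.3043 0.3012 0.2294] psi -15.97 w 0.0854 t 1.925 F [-1.2  0.  -1.1]
```

Emit:
{"method": "move_arm", "body": {"grip": [1,1,1,1,1,1,1,1], "offset": [[-0.845,0.71,0.263],[-0.845,0.71,0.263],[-0.845,0.71,0.263],[-0.845,0.71,0.263],[-0.845,0.71,0.263],[-0.845,0.71,0.263],[-0.845,0.71,0.263],[-0.845,0.71,0.263]], "twist": [-0.17,-0.17,-0.17,-0.17,-0.17,-0.17,-0.17,-0.17]}}

```text
time: 2.92
eef_pos: [0.4397, 0.0009, 0.1503]
orientation: [-0.0, 0.77, 0.638, 0.0]
ft_force: [-0.1, 0.6, 0.2]
gripper_width: 0.0852
```

```bash
python3 - <<'E'
from h import *
import plan
n="wrist"; im,d=optics.grab_frame(n); W=cloud(n,d)
m=(d>0)&(W[...,2]>.013)&(W[...,2]<.035)&(np.hypot(W[...,0]-.42,W[...,1])<.09)
R=cv2.minAreaRect((W[m][:,:2]*1000).astype(np.float32)); print(m.sum(),R,W[m][:,2].max())
save("w1.png",im)
E
python3 plan.py .4396 -.0013 .026 -10.8
```

```text
2165 ((413.69012451171875, 5.336977005004883), (19.979053497314453, 108.69650268554688), 78.87638854980469) 0.02773004581141552
offset [-0.0076  0.0011  0.4149] twist 0.0061 pos [0.4397 0.0009 0.1505] psi -10.62 w 0.0852 t 2.975 F [ 0.3 -0.3  0.5]
```

View pics/w1.png

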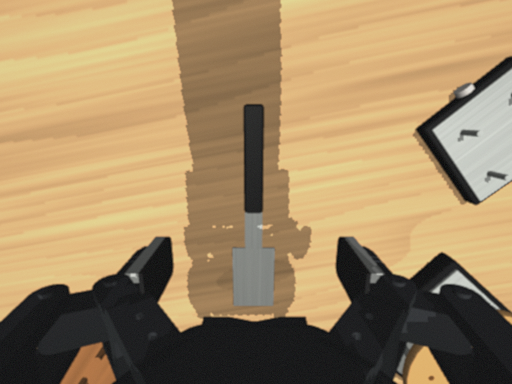

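The wrist view shows the handle at (254,158) centred between the jaws and aligned. I go down and grip.

Emit:
{"method": "move_arm", "body": {"grip": [1,1,1,1,-1,-1,-1,-1,-1,-1], "offset": [[0,0,0.2],[0,0,0.35],[0,0,0.413],[0,0,0.413],[0,0,0.413],[0,0,0.413],[0,0,0.413],[0,0,0.413],[0,0,0.413],[0,0,0.413]], "twist": [0.01,0.01,0.01,0.01,0.01,0.01,0.01,0.01,0.01,0.01], "newtons": 100}}

```text
time: 4.22
eef_pos: [0.4395, -0.0007, 0.0263]
orientation: [-0.0, 0.772, 0.636, -0.0]
ft_force: [-0.9, 0.4, 0.2]
gripper_width: 0.0002
```

```bash
python3 plan.py .45 .15 .15 -40
```

```text
offset [ 0.4998 -0.0621 -0.4124] twist 0.9645 pos [ 0.4395 -0.0007  0.0263] psi -11.07 w 0.0002 t 4.225 F [-0.9  0.4  0.2]
```

The gripper shut completely, so it isn't holding the handle. I look before moving.

```bash
python3 - <<'E'
from h import *
im,d=optics.grab_frame("wrist"); im2,_=optics.grab_frame("scene")
a=cv2.resize(im,(400,300)); b=cv2.resize(im2[120:240,190:350],(400,300)); save("w2.png",np.hstack([a,b]))
im,d=optics.grab_frame("top"); W=cloud("top",d)
m=(d>0)&(W[...,2]>.013)&(W[...,2]<.035)&(np.hypot(W[...,0]-.4,W[...,1])<.09)&(W[...,0]<.43)
R=cv2.minAreaRect((W[m][:,:2]*1000).astype(np.float32)); print(m.sum(),R)
E
```

```text
4 ((366.1714172363281, 4.34897518157959), (9.301214218139648, 0.3386620879173279), 2.3039941787719727)
```

View pics/w2.png

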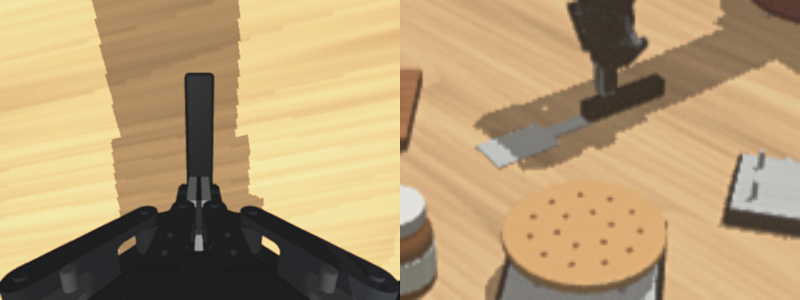

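```bash
python3 - <<'E'
from h import *
im,d=optics.grab_frame("scene"); W=cloud("scene",d)
f=np.array([np.cos(np.radians(-11)),np.sin(np.radians(-11))]); l=np.array([-f[1],f[0]])
rel=W[...,:2]-np.array([.4395,-.0007]); a=rel@f; b=rel@l
for z in np.arange(0,.09,.006):
    m=(d>0)&(abs(a)<.2)&(abs(b)<.08)&(W[...,2]>=z)&(W[...,2]<z+.006)&((z>.004)|(abs(b)<.0))
    if m.sum(): print(round(z,3),m.sum(),"along",np.round(np.percentile(a[m],[2,50,98]),3),"lat",np.round(np.percentile(b[m],[2,50,98]),3))
save("s3.png",cv2.resize(im[110:190,220:320],(800,600),interpolation=cv2.INTER_NEAREST))
E
```

```text
0.006 58 along [-0.076 -0.023  0.031] lat [-0.003  0.012  0.015]
0.012 61 along [-0.072 -0.013  0.031] lat [-0.003  0.012  0.015]
0.018 137 along [-0.075 -0.027  0.031] lat [-0.005  0.007  0.014]
0.024 23 along [-0.07  -0.008  0.022] lat [-0.002  0.007  0.013]
0.03 9 along [0.003 0.011 0.013] lat [0.    0.009 0.012]
0.036 19 along [-0.004  0.006  0.013] lat [0.    0.012 0.017]
0.042 15 along [-0.005  0.006  0.013] lat [-0.002  0.012  0.015]
0.048 15 along [-0.003  0.009  0.012] lat [-0.004  0.009  0.016]
0.054 16 along [-0.004  0.006  0.013] lat [-0.001  0.012  0.016]
0.06 14 along [-0.001  0.01   0.014] lat [-0.007  0.008  0.016]
0.066 9 along [0.011 0.013 0.014] lat [-0.01   0.002  0.017]
0.072 31 along [-0.009  0.013  0.015] lat [-0.027  0.007  0.032]
0.078 37 along [-0.009  0.012  0.016] lat [-0.028  0.015  0.038]
0.084 28 along [-0.002  0.013  0.015] lat [-0.036  0.011  0.042]
```

View pics/s3.png

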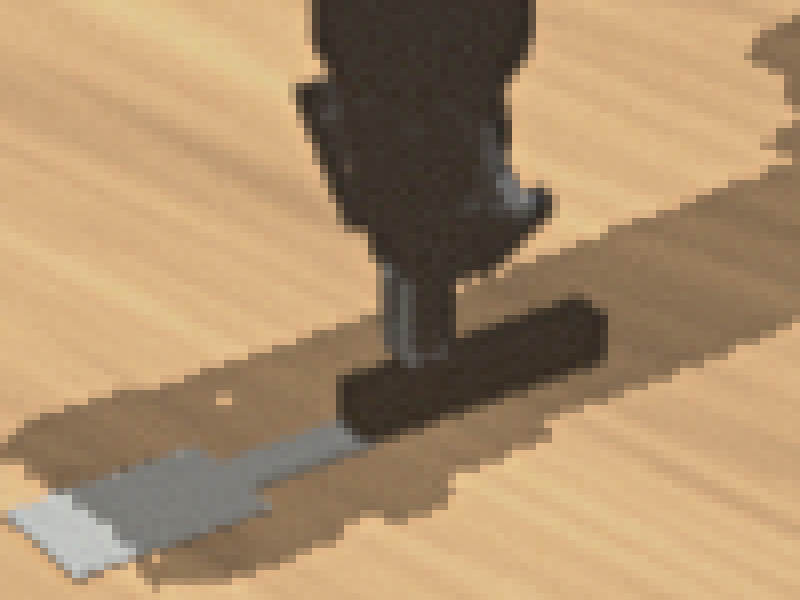

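The enlarged view shows the shut fingers just above the handle: tips at crop (420,360), handle top below them, and scene depth puts the tips at about z = 0.027. So the real tips are roughly 25 mm higher than TCP minus nose length suggests. I reopen, go 18 mm lower and grip again while watching the force.

Emit:
{"method": "move_arm", "body": {"grip": [1,1,1,1,1,1], "offset": [[0,0,0],[0,0,0],[0,0,0],[0,0,0],[0,0,0.03],[0,0,0.06]], "twist": [0,0,0,0,0,0]}}

```text
time: 5.18
eef_pos: [0.4394, -0.0006, 0.0076]
orientation: [-0.0, 0.772, 0.636, -0.0]
ft_force: [-0.7, 1.0, 0.2]
gripper_width: 0.0854
```

Emit:
{"method": "move_arm", "body": {"grip": [-0.2,-0.4,-1,-1,-1,-1], "offset": [[0,0,0],[0,0,0],[0,0,0],[0,0,0],[0,0,0],[0,0,0]], "twist": [0,0,0,0,0,0], "newtons": 100}}

```text
time: 5.92
eef_pos: [0.4402, -0.0007, 0.009]
orientation: [0.0, 0.772, 0.636, 0.0]
ft_force: [-1.3, -0.0, 5.5]
gripper_width: 0.0173
```

```bash
python3 plan.py .45 .15 .15 -40; python3 -c "
from cell import robot
print([ (a,getattr(robot,a)) for a in dir(robot) if not a.startswith('_')])"
```

```text
offset [ 0.4994 -0.0636 -0.4699] twist 0.9649 pos [ 0.4402 -0.0007  0.009 ] psi -11.05 w 0.0173 t 5.925 F [-1.3 -0.   5.5]
[('Unreachable', <class 'cell.Unreachable'>), ('nose_length', 0.025)]
```

Emit:
{"method": "move_arm", "body": {"grip": [-1,-1,-1,-1,-1,-1], "offset": [[0,0,-0.05],[0,0,-0.15],[0,0,-0.3],[0,0,-0.4],[0,0,-0.4],[0,0,-0.4]], "twist": [0,0,0,0,0,0], "newtons": 120}}

```text
time: 6.68
eef_pos: [0.4384, -0.0005, 0.1268]
orientation: [-0.001, 0.772, 0.636, -0.001]
ft_force: [-0.6, 0.0, -1.9]
gripper_width: 0.0167
```

```bash
cat > lev.py <<'E'
from h import *
import plan
# profile of spatula top surface along its axis, relative to TCP
def lev(n="scene",half=.012,zlo=-.06,show=None):
    s,R,th=plan.now(); psi=np.radians(th-90); im,d=optics.grab_frame(n); W=cloud(n,d)
    f=np.array([np.cos(psi),np.sin(psi)]); l=np.array([-f[1],f[0]]); p=s["eef_pos"]
    rel=W[...,:2]-p[:2]; a=rel@f; b=rel@l; z=W[...,2]-p[2]
    for a0 in (-.08,-.06,-.04,.035,.05,.065,.08,.095,.11,.125,.14,.15,.16,.17):
        m=(d>0)&(abs(a-a0)<.008)&(abs(b)<half+.015)&(z>zlo)&(z<.03)
        if m.sum()>2: print(n,a0,m.sum(),"z",np.round(np.percentile(z[m],[10,50,90]),4),"lat",np.round(np.percentile(b[m],[5,50,95]),3))
    return im
if __name__=="__main__":
    print(plan.now()[0]["eef_pos"],plan.now()[0]["gripper_width"]); a=lev("scene"); lev("top"); 
    save("l1.png",cv2.resize(a[90:210,200:360],(800,600)))
E
python3 lev.py; python3 plan.py .45 .15 .17 -40
```

```text
[ 0.43844103 -0.00049522  0.12676561] 0.01674314976597721
scene -0.08 20 z [-0.0055  0.0072  0.0139] lat [-0.006  0.01   0.013]
scene -0.06 53 z [-0.0045  0.0081  0.0145] lat [-0.003  0.011  0.013]
scene -0.04 50 z [-0.005   0.0078  0.0142] lat [-0.004  0.01   0.013]
scene 0.035 57 z [-0.0086 -0.0026  0.0116] lat [-0.006  0.004  0.012]
scene 0.05 25 z [-0.0088 -0.0076 -0.0065] lat [-0.005  0.005  0.011]
scene 0.065 27 z [-0.0099 -0.0079 -0.0067] lat [-0.006  0.005  0.013]
scene 0.08 41 z [-0.0098 -0.0075 -0.0062] lat [-0.019  0.003  0.023]
scene 0.095 55 z [-0.009  -0.0075 -0.006 ] lat [-0.019  0.001  0.024]
scene 0.11 60 z [-0.0093 -0.0079 -0.0066] lat [-0.02   0.003  0.026]
scene 0.125 60 z [-0.0094 -0.0077 -0.0066] lat [-0.021  0.002  0.025]
scene 0.14 62 z [-0.0093 -0.0081 -0.0067] lat [-0.021  0.003  0.025]
scene 0.15 60 z [-0.0094 -0.0081 -0.0069] lat [-0.019  0.002  0.025]
scene 0.16 38 z [-0.0098 -0.0083 -0.0068] lat [-0.018  0.004  0.024]
top 0.05 34 z [-0.0078 -0.0058 -0.0032] lat [-0.01  -0.002  0.008]
top 0.065 44 z [-0.0076 -0.0056 -0.0022] lat [-0.01  -0.001  0.008]
top 0.08 84 z [-0.009  -0.0061 -0.0039] lat [-0.023 -0.001  0.02 ]
top 0.095 106 z [-0.0081 -0.0061 -0.0039] lat [-0.023 -0.001  0.021]
top 0.11 106 z [-0.0078 -0.0058 -0.0033] lat [-0.023 -0.001  0.021]
top 0.125 104 z [-0.0088 -0.0064 -0.0043] lat [-0.022 -0.001  0.022]
top 0.14 101 z [-0.009  -0.0063 -0.0044] lat [-0.023 -0.     0.021]
top 0.15 101 z [-0.0091 -0.0067 -0.0043] lat [-0.022 -0.     0.022]
top 0.16 39 z [-0.009  -0.0069 -0.0039] lat [-0.023 -0.002  0.021]
offset [ 0.4997 -0.0577 -0.1464] twist 0.9646 pos [ 4.38e-01 -4.00e-04  1.26e-01] psi -11.06 w 0.0168 t 6.775 F [-0.2 -0.4 -1.9]
```

View pics/l1.png

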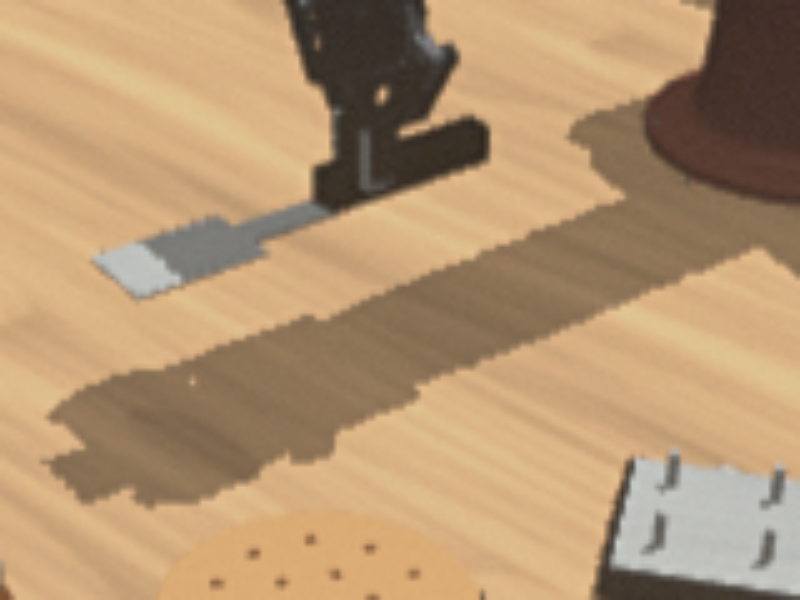

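The spatula is held level: blade from (95,262) to the handle at (400,165), with the blade top 7 mm below the TCP all along. Next is staging beside the warmer.

```bash
python3 plan.py .46 .2 .16 -40
```

```text
offset [ 0.6697 -0.0568 -0.113 ] twist 0.9646 pos [ 4.38e-01 -4.00e-04  1.26e-01] psi -11.06 w 0.0168 t 6.775 F [-0.2 -0.4 -1.9]
```

Emit:
{"method": "move_arm", "body": {"grip": [-1,-1,-1,-1,-1,-1,-1,-1], "offset": [[0.12,0,-0.11],[0.3,-0.02,-0.11],[0.45,-0.03,-0.11],[0.58,-0.05,-0.11],[0.67,-0.055,-0.11],[0.67,-0.055,-0.11],[0.67,-0.055,-0.11],[0.67,-0.055,-0.11]], "twist": [0.15,0.35,0.6,0.8,0.965,0.965,0.965,0.965]}}

```text
time: 7.78
eef_pos: [0.4617, 0.1989, 0.1607]
orientation: [0.0, 0.907, 0.422, -0.001]
ft_force: [0.0, 1.0, -2.2]
gripper_width: 0.0169
```

```bash
python3 plan.py .506 .3937 .15 -51.5
```

```text
offset [ 0.5923 -0.3048  0.0352] twist 0.3815 pos [0.4617 0.1989 0.1607] psi -40.05 w 0.0169 t 7.775 F [ 0.   1.  -2.2]
```

Emit:
{"method": "move_arm", "body": {"grip": [-1,-1,-1,-1,-1,-1,-1], "offset": [[0.15,-0.08,0.03],[0.3,-0.15,0.03],[0.45,-0.23,0.03],[0.592,-0.305,0.035],[0.592,-0.305,0.035],[0.592,-0.305,0.035],[0.592,-0.305,0.035]], "twist": [0.1,0.2,0.3,0.38,0.38,0.38,0.38]}}

```text
time: 8.65
eef_pos: [0.5061, 0.3933, 0.1508]
orientation: [0.0, 0.944, 0.33, -0.0]
ft_force: [0.9, 0.5, -1.4]
gripper_width: 0.0164
```

```bash
python3 plan.py .506 .3937 .0535 -51.5; python3 - <<'E'
from h import *
from lev import lev
lev("top")
im,d=optics.grab_frame("top");W=cloud("top",d)
# blade centre and yaw
m=(d>0)&(W[...,2]>.135)&(W[...,2]<.15)&(W[...,0]>.5)&(W[...,0]<.64)&(W[...,1]>.24)&(W[...,1]<.39)
R=cv2.minAreaRect((W[m][:,:2]*1000).astype(np.float32)); print(m.sum(),R)
E
```

```text
offset [ 0.0007 -0.0015  0.3244] twist 0.0004 pos [0.5061 0.3933 0.1508] psi -51.49 w 0.0164 t 8.65 F [ 0.9  0.5 -1.4]
top -0.08 22 z [0.0084 0.0138 0.0176] lat [-0.012 -0.006  0.003]
top -0.06 18 z [0.0015 0.014  0.0162] lat [-0.012 -0.01  -0.006]
top 0.035 56 z [-0.0081 -0.0049  0.0125] lat [-0.01  -0.002  0.007]
top 0.05 45 z [-0.0087 -0.0058 -0.0039] lat [-0.011 -0.002  0.007]
top 0.065 46 z [-0.008  -0.0058 -0.0043] lat [-0.011 -0.002  0.007]
top 0.08 77 z [-0.0084 -0.0063 -0.0043] lat [-0.023 -0.001  0.02 ]
top 0.095 111 z [-0.0083 -0.0057 -0.0034] lat [-0.024 -0.002  0.021]
top 0.11 111 z [-0.0084 -0.0063 -0.0039] lat [-0.024 -0.002  0.02 ]
top 0.125 112 z [-0.0085 -0.0063 -0.0036] lat [-0.023 -0.001  0.021]
top 0.14 112 z [-0.0085 -0.0064 -0.0039] lat [-0.024 -0.002  0.021]
top 0.15 110 z [-0.009  -0.0062 -0.0042] lat [-0.024 -0.001  0.021]
top 0.16 51 z [-0.009  -0.0063 -0.0034] lat [-0.023 -0.001  0.021]
700 ((559.0596313476562, 325.4462890625), (49.937530517578125, 147.05126953125), 37.74598693847656)
```

Emit:
{"method": "move_arm", "body": {"grip": [-1,-1,-1,-1,-1,-1,-1,-1], "offset": [[0.006,0,0.15],[0.006,0,0.28],[0.006,0,0.324],[0.006,0,0.324],[0.006,0,0.324],[0.006,0.05,0.324],[0.006,0.13,0.324],[0.006,0.18,0.324]], "twist": [0,0,0,0,0,0,0,0]}}

```text
time: 9.75
eef_pos: [0.5428, 0.3518, 0.0542]
orientation: [0.0, 0.944, 0.33, 0.001]
ft_force: [0.3, -0.2, -1.7]
gripper_width: 0.0167
```

```bash
python3 - <<'E'
from h import *
from lev import lev
a=lev("scene"); b,_=optics.grab_frame("top")
save("i1.png",np.hstack([cv2.resize(a[160:280,200:360],(400,300)),cv2.resize(b[120:240,150:310],(400,300))]))
E
python3 plan.py .5944 .285 .0535 -51.5
```

```text
scene -0.08 158 z [-0.0563 -0.0542  0.0134] lat [-0.023  0.006  0.023]
scene -0.06 202 z [-0.0558 -0.053   0.0141] lat [-0.021  0.008  0.022]
scene -0.04 208 z [-0.0559 -0.0531  0.0144] lat [-0.021  0.009  0.022]
scene 0.035 169 z [-0.0561 -0.0538 -0.0051] lat [-0.022  0.003  0.022]
scene 0.05 155 z [-0.0562 -0.054  -0.0065] lat [-0.023  0.003  0.023]
scene 0.065 157 z [-0.0562 -0.0541 -0.0065] lat [-0.024  0.001  0.024]
scene 0.08 176 z [-0.0555 -0.0533 -0.0062] lat [-0.02   0.004  0.025]
scene 0.095 203 z [-0.0556 -0.0523 -0.0062] lat [-0.02   0.003  0.024]
scene 0.11 202 z [-0.0556 -0.0094 -0.0062] lat [-0.021  0.003  0.024]
scene 0.125 194 z [-0.0555 -0.0085  0.0163] lat [-0.018  0.009  0.025]
scene 0.14 146 z [-0.0261  0.0166  0.0185] lat [-0.022  0.01   0.026]
scene 0.15 118 z [0.0146 0.017  0.0183] lat [-0.024  0.004  0.025]
scene 0.16 107 z [0.0159 0.0172 0.0187] lat [-0.023  0.001  0.024]
scene 0.17 107 z [0.0162 0.0173 0.0187] lat [-0.023  0.001  0.024]
offset [-0.0032  0.2811  0.0013] twist -0.0025 pos [0.5427 0.3517 0.0538] psi -51.58 w 0.0168 t 9.85 F [ 0.3  0.3 -1.1]
```

View pics/i1.png

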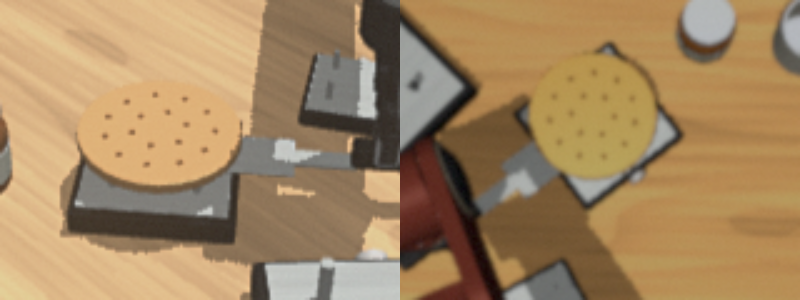

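The blade tip is under the bread (left (265,155)) and lines up with the plate (right (525,165)), with no contact force. I push the rest of the way.

Emit:
{"method": "move_arm", "body": {"grip": [-1,-1,-1,-1,-1,-1,-1], "offset": [[-0.002,0.06,0],[-0.002,0.13,0],[-0.002,0.2,0],[-0.002,0.26,0],[-0.002,0.28,0],[-0.002,0.28,0],[-0.002,0.28,0]], "twist": [0,0,0,0,0,0,0]}}

```text
time: 10.72
eef_pos: [0.5926, 0.2879, 0.0535]
orientation: [-0.0, 0.944, 0.331, -0.0]
ft_force: [-0.5, 0.1, -1.2]
gripper_width: 0.0166
```

```bash
python3 - <<'E'
from h import *
im,d=optics.grab_frame("top");W=cloud("top",d)
m=(d>0)&(W[...,2]>.064)&(W[...,2]<.08)&(np.hypot(W[...,0]-.669,W[...,1]-.194)<.085)
print(m.sum(),cv2.minEnclosingCircle((W[m][:,:2]*1000).astype(np.float32)),np.median(W[m],0))
E
python3 plan.py .5944 .285 .0535 -51.5
```

```text
1948 ((669.2625732421875, 194.13510131835938), 74.66226196289062) [0.67032788 0.19161593 0.07237961]
offset [-0.0015  0.0117 -0.0001] twist 0.0045 pos [0.5926 0.288  0.0535] psi -51.37 w 0.0166 t 10.775 F [ 0.9 -0.5 -2.1]
```

Emit:
{"method": "move_arm", "body": {"grip": [-1,-1,-1,-1,-1,-1,-1,-1,-1,-1,-1,-1], "offset": [[0,0.012,0],[0,0.012,-0.02],[0,0.012,-0.03],[0,0.012,-0.036],[0,0.012,-0.042],[0,0.012,-0.048],[0,0.012,-0.055],[0,0.012,-0.065],[0,0.012,-0.08],[0,0.012,-0.1],[0,0.012,-0.1],[0,0.012,-0.1]], "twist": [0,0,0,0,0,0,0,0,0,0,0,0]}}

```text
time: 12.28
eef_pos: [0.5952, 0.2847, 0.0837]
orientation: [-0.0, 0.944, 0.33, 0.0]
ft_force: [0.9, -0.6, -2.7]
gripper_width: 0.0165
```

```bash
cat > br.py <<'E'
from h import *
import plan
def bread(save_as=None):
    s,R,th=plan.now(); psi=np.radians(th-90); f=np.array([np.cos(psi),np.sin(psi)]); l=np.array([-f[1],f[0]])
    zt=s["eef_pos"][2]+.006
    im,d=optics.grab_frame("top");W=cloud("top",d); c=s["eef_pos"][:2]+.118*f
    m=(d>0)&(W[...,2]>zt-.008)&(W[...,2]<zt+.012)&(np.hypot(*(W[...,:2]-c).transpose(2,0,1))<.09)&(((W[...,:2]-c)@f)>-.07)
    P=W[m]; cc,r=cv2.minEnclosingCircle((P[:,:2]*1000).astype(np.float32)); cc=np.array(cc)/1000
    A=np.c_[(P[:,:2]-c)@f,(P[:,:2]-c)@l,np.ones(len(P))]; k=np.linalg.lstsq(A,P[:,2],rcond=None)[0]
    e=cc-c
    print("bread",np.round(cc,4),"r",round(r,1),"rel blade fwd/lat mm",np.round(1000*np.array([e@f,e@l]),1),"tilt deg f,l",np.round(np.degrees(k[:2]),2),"z",round(k[2],4),"tcp",np.round(s["eef_pos"],4),"F",np.round(s["ft_force"],1),"T",np.round(s["wrist_torque"],2),"t",s["time"])
    if save_as: save(save_as,cv2.resize(im,(800,600)))
if __name__=="__main__": bread()
E
python3 br.py
```

```text
bread [0.6699 0.1938] r 74.9 rel blade fwd/lat mm [-0.4  1.7] tilt deg f,l [-0.68  0.02] z 0.0885 tcp [0.5952 0.2847 0.0837] F [ 0.9 -0.6 -2.7] T [0.11 0.14 0.02] t 12.275
```

The bread is up, level within about 0.7° and centred on the blade within 2 mm. Next: raise and carry it over gently.

Emit:
{"method": "move_arm", "body": {"grip": [-1,-1,-1,-1,-1,-1,-1], "offset": [[0,0,-0.03],[0,0,-0.08],[0,0,-0.14],[0,0,-0.2],[0,0,-0.24],[0,0,-0.25],[0,0,-0.25]], "twist": [0,0,0,0,0,0,0]}}

```text
time: 13.2
eef_pos: [0.5951, 0.2846, 0.1584]
orientation: [0.0, 0.944, 0.33, -0.0]
ft_force: [0.5, -0.6, -3.1]
gripper_width: 0.0167
```

```bash
python3 br.py; python3 plan.py .58 .08 .158 -48;python3 plan.py .5635 -.1276 .158 -44.3
```

```text
bread [0.6698 0.1944] r 75.1 rel blade fwd/lat mm [-0.9  2.1] tilt deg f,l [-0.65 -0.1 ] z 0.1633 tcp [0.5951 0.2846 0.1584] F [ 0.5 -0.6 -3.1] T [ 0.24  0.16 -0.04] t 13.2
offset [-4.640e-01  5.021e-01 -2.000e-04] twist -0.1136 pos [0.5948 0.2846 0.1578] psi -51.41 w 0.0163 t 13.25 F [ 0.5  0.  -3.8]
offset [-9.3860e-01  1.0087e+00  2.0000e-04] twist -0.2369 pos [0.5948 0.2846 0.1578] psi -51.41 w 0.0163 t 13.25 F [ 0.5  0.  -3.8]
```

Emit:
{"method": "move_arm", "body": {"grip": [-1,-1,-1,-1,-1,-1,-1,-1,-1,-1,-1,-1], "offset": [[-0.01,0.01,0],[-0.04,0.043,0],[-0.08,0.087,0],[-0.13,0.141,0],[-0.18,0.195,0],[-0.23,0.249,0],[-0.28,0.303,0],[-0.33,0.357,0],[-0.38,0.411,0],[-0.42,0.455,0],[-0.45,0.487,0],[-0.464,0.502,0]], "twist": [0,-0.01,-0.02,-0.03,-0.04,-0.055,-0.07,-0.08,-0.09,-0.1,-0.11,-0.11]}}

```text
time: 14.75
eef_pos: [0.5803, 0.0793, 0.1586]
orientation: [-0.0, 0.934, 0.357, 0.0]
ft_force: [0.5, 1.5, -2.2]
gripper_width: 0.0161
```

```bash
python3 plan.py .5635 -.1276 .158 -44.3
```

```text
offset [-0.5019  0.4763  0.0019] twist -0.1284 pos [0.5803 0.0793 0.1586] psi -48.15 w 0.0161 t 14.75 F [ 0.5  1.5 -2.2]
```

Emit:
{"method": "move_arm", "body": {"grip": [-1,-1,-1,-1,-1,-1,-1,-1,-1,-1,-1,-1], "offset": [[-0.011,0.01,0],[-0.043,0.041,0],[-0.087,0.082,0],[-0.141,0.134,0],[-0.195,0.185,0],[-0.249,0.236,0],[-0.303,0.288,0],[-0.357,0.339,0],[-0.411,0.39,0],[-0.455,0.432,0],[-0.487,0.462,0],[-0.502,0.476,0]], "twist": [0,-0.01,-0.02,-0.03,-0.045,-0.06,-0.08,-0.09,-0.1,-0.115,-0.128,-0.128]}}

```text
time: 16.25
eef_pos: [0.5634, -0.1277, 0.1586]
orientation: [-0.0, 0.922, 0.388, -0.0]
ft_force: [-0.5, -0.1, -3.1]
gripper_width: 0.0164
```

```bash
python3 br.py; python3 plan.py .5635 -.1276 .071 -44.3
```

```text
bread [ 0.6487 -0.2073] r 74.9 rel blade fwd/lat mm [-1.3  2.6] tilt deg f,l [-0.29 -0.04] z 0.1637 tcp [ 0.5634 -0.1277  0.1586] F [-0.5 -0.1 -3.1] T [ 0.16  0.16 -0.02] t 16.25
offset [ 0.001  -0.0007  0.292 ] twist -0.0007 pos [ 0.5634 -0.1279  0.1586] psi -44.32 w 0.0163 t 16.3 F [ 0.3 -1.4 -2.2]
```

Bread is over the stand centre within about 1 mm. Lowering, slowly near contact.

Emit:
{"method": "move_arm", "body": {"grip": [-1,-1,-1,-1,-1,-1,-1,-1,-1,-1,-1,-1], "offset": [[0,0,0.02],[0,0,0.08],[0,0,0.15],[0,0,0.22],[0,0,0.27],[0,0,0.3],[0,0,0.317],[0,0,0.325],[0,0,0.333],[0,0,0.341],[0,0,0.349],[0,0,0.357]], "twist": [0,0,0,0,0,0,0,0,0,0,0,0]}}

```text
time: 17.8
eef_pos: [0.5641, -0.1269, 0.0519]
orientation: [0.0, 0.921, 0.389, 0.0]
ft_force: [-0.4, 0.1, -0.9]
gripper_width: 0.0167
```

Emit:
{"method": "move_arm", "body": {"grip": [-1,-1,-1,-1,-1], "offset": [[0,0,0.008],[0,0,0.018],[0,0,0.024],[0,0,0.024],[0,0,0.024]], "twist": [0,0,0,0,0]}}

```text
time: 18.42
eef_pos: [0.5637, -0.1267, 0.0444]
orientation: [0.0, 0.921, 0.389, 0.0]
ft_force: [0.0, -0.1, -0.9]
gripper_width: 0.0168
```

```bash
python3 - <<'E'
from h import *
im,d=optics.grab_frame("top");W=cloud("top",d)
m=(d>0)&(W[...,2]>.055)&(W[...,2]<.07)&(np.hypot(W[...,0]-.649,W[...,1]+.208)<.085)
print(m.sum(),cv2.minEnclosingCircle((W[m][:,:2]*1000).astype(np.float32)),np.percentile(W[m][:,2],[5,50,95]))
E
python3 plan.py .5635 -.1276 .0445 -44.3
```

```text
1101 ((649.110595703125, -206.06239318847656), 74.99433898925781) [0.05939639 0.06283615 0.06632265]
offset [-0.0027  0.0014 -0.0002] twist 0.0011 pos [ 0.5638 -0.1267  0.0444] psi -44.27 w 0.0166 t 18.475 F [-0.1  0.9 -1.3]
```

Bread rests on the pegs: top at z = 0.063, centre within 3 mm. I draw the spatula out along its axis.

Emit:
{"method": "move_arm", "body": {"grip": [-1,-1,-1,-1,-1,-1,-1,-1,-1,-1,-1,-1], "offset": [[0,-0.02,0],[0,-0.07,0],[0,-0.13,0],[0,-0.19,0],[0,-0.25,0],[0,-0.31,0],[0,-0.37,0],[0,-0.43,0],[0,-0.5,0],[0,-0.57,0],[0,-0.57,0],[0,-0.57,0]], "twist": [0,0,0,0,0,0,0,0,0,0,0,0]}}

```text
time: 19.98
eef_pos: [0.4417, -0.0075, 0.0447]
orientation: [0.0, 0.921, 0.389, 0.0]
ft_force: [-0.6, 0.6, -2.0]
gripper_width: 0.0168
```

```bash
python3 - <<'E'
from h import *
im,d=optics.grab_frame("top");W=cloud("top",d)
m=(d>0)&(W[...,2]>.055)&(W[...,2]<.07)&(np.hypot(W[...,0]-.649,W[...,1]+.208)<.085)
print(m.sum(),cv2.minEnclosingCircle((W[m][:,:2]*1000).astype(np.float32)),np.percentile(W[m][:,2],[5,50,95]))
from lev import lev
lev("scene",zlo=-.02)
E
python3 plan.py .442 -.008 .0105 -44.3
```

```text
1973 ((648.741455078125, -206.28700256347656), 74.89802551269531) [0.05929312 0.06272105 0.06617827]
scene -0.08 26 z [-0.0041  0.0076  0.0144] lat [-0.001  0.011  0.014]
scene -0.06 60 z [-0.0062  0.0071  0.0137] lat [-0.001  0.011  0.015]
scene -0.04 59 z [-0.0074  0.0077  0.0142] lat [-0.001  0.011  0.014]
scene 0.035 27 z [-0.0089 -0.0072  0.0051] lat [-0.006  0.006  0.014]
scene 0.05 25 z [-0.0104 -0.0086 -0.0056] lat [-0.008  0.007  0.013]
scene 0.065 26 z [-0.0103 -0.0084 -0.0067] lat [-0.007  0.007  0.012]
scene 0.08 39 z [-0.0093 -0.008  -0.0062] lat [-0.014  0.005  0.021]
scene 0.095 49 z [-0.0091 -0.0075 -0.0058] lat [-0.018  0.003  0.023]
scene 0.11 48 z [-0.0092 -0.0076 -0.0058] lat [-0.017  0.002  0.026]
scene 0.125 51 z [-0.0093 -0.0078 -0.0064] lat [-0.018  0.01   0.026]
scene 0.14 51 z [-0.0097 -0.0078 -0.0059] lat [-0.017  0.005  0.025]
scene 0.15 54 z [-0.0098 -0.0078 -0.0058] lat [-0.016  0.005  0.025]
scene 0.16 23 z [-0.0089 -0.0081 -0.0062] lat [-0.018  0.008  0.026]
offset [-0.0003  0.0009  0.1139] twist 0.0002 pos [ 0.4418 -0.0077  0.0447] psi -44.29 w 0.0164 t 20.075 F [-0.1  0.6 -2.4]
```

Emit:
{"method": "move_arm", "body": {"grip": [-1,-1,-1,-1,-1,-1,-1,-1], "offset": [[0,0,0.04],[0,0,0.08],[0,0,0.1],[0,0,0.107],[0,0,0.112],[0,0,0.116],[0,0,0.116],[0,0,0.116]], "twist": [0,0,0,0,0,0,0,0]}}

```text
time: 21.08
eef_pos: [0.4414, -0.0074, 0.0097]
orientation: [0.0, 0.921, 0.389, 0.0]
ft_force: [0.3, 0.5, -1.0]
gripper_width: 0.0167
```

Emit:
{"method": "move_arm", "body": {"grip": [-1,-1,-1], "offset": [[0,0,0.003],[0,0,0.004],[0,0,0.004]], "twist": [0,0,0]}}

```text
time: 21.45
eef_pos: [0.4415, -0.0074, 0.0092]
orientation: [0.0, 0.921, 0.389, -0.0]
ft_force: [-3.0, 0.9, 6.0]
gripper_width: 0.0165
```

Emit:
{"method": "move_arm", "body": {"grip": [-0.4,-0.2,0,0.3,0.3,0.3,0.3,0.3,0.3,0.3,0.3], "offset": [[0,0,0],[0,0,0],[0,0,0],[0,0,0],[0,0,-0.05],[0,0,-0.15],[0,0,-0.3],[0,0,-0.45],[0,0,-0.6],[0,0,-0.6],[0,0,-0.6]], "twist": [0,0,0,0,0,0,0,0,0,0,0]}}

```text
time: 22.82
eef_pos: [0.441, -0.0073, 0.1885]
orientation: [0.0, 0.921, 0.389, 0.0]
ft_force: [-0.5, 0.8, -0.4]
gripper_width: 0.0554
```

```bash
python3 - <<'E'
from h import *
from lev import lev
a,_=optics.grab_frame("scene"); im,d=optics.grab_frame("top");W=cloud("top",d)
m=(d>0)&(W[...,2]>.055)&(W[...,2]<.07)&(np.hypot(W[...,0]-.649,W[...,1]+.208)<.085)
print(m.sum(),cv2.minEnclosingCircle((W[m][:,:2]*1000).astype(np.float32)),np.percentile(W[m][:,2],[5,50,95]))
for l in ("mug","jar"):
  for k in masks_of("top",l)[:1]:
    w=W[k["region"]&(d>0)]; print(l,k["p"],np.round(k["point"]),np.round(np.median(w,0),3))
s=telemetry.sense(); print(s["eef_pos"],s["gripper_width"],s["time"])
save("f.png",np.vstack([cv2.resize(im[90:290,80:420],(560,329)),cv2.resize(a[80:240,60:340],(560,320))[:270]]))
E
```

```text
1973 ((649.0875854492188, -206.62261962890625), 75.40966796875) [0.05937519 0.0628139  0.06619287]
mug 0.9 [312. 132.] [ 0.786 -0.066  0.038]
jar 0.84 [272. 129.] [0.773 0.063 0.089]
[ 0.44027034 -0.00717569  0.18670828] 0.05559890255552431 23.025
```

View pics/f.png

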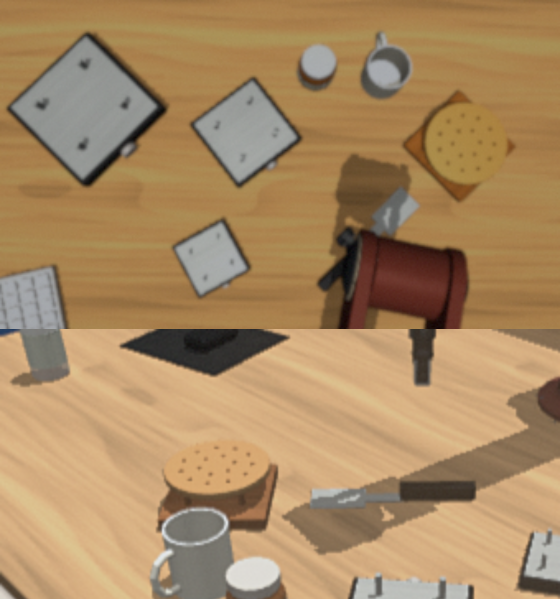

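The bread lies flat on the stand: top view (467,143), side view (217,468). The spatula is flat on the desk at (395,495), the gripper is clear above it, and the mug and jar are where they were. I hand in.

```bash
python3 -c "
from cell import finish_job
print(finish_job())"
```

```text
the job is handed in; nothing more can be done
None
```

The crispbread is on the cooling stand, and the spatula lies released and flat on the desk. I handed the job in at about 23 s of the 66 s allowed.

**How it went:** I slid the spatula under the bread on the middle-sized warmer, lifted it level, and lowered it onto the stand's pegs. I then drew the spatula out along its axis and laid it down. The bread tilted less than 1° at each check while carried, and the gripper stayed clear of it.

**Last checks:**
- **Bread:** it is about 2 mm from the stand's centre. Its top is level at z = 0.063 m, as expected for a 12 mm bread on 50 mm pegs.
- **Mug and jar:** their measured positions changed by 2 mm or less, which is within measuring noise.
- **Gripper:** it is open and about 0.18 m above the spatula, touching nothing.
- **Forces:** the highest wrist force I read was about 7 N.

**What failed or disagreed:**
- **First grasp:** the fingers closed on nothing, just above the handle. The fingertips sat about 25 mm higher than the stated nose length implied, so I went 18 mm lower and the second grasp held.
- **Gripper reading:** while holding the 20 mm handle it showed about 17 mm, but the spatula did not slip.
- **Camera offset:** the scene and top cameras disagreed by about 4 mm sideways on the spatula. I used the top camera throughout.

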